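# Check out the steel-cored chuck

## Robot

A 7-joint arm with a two-finger parallel gripper is mounted at the origin on a cart in front of the work surface, level with it; the furniture and walls round the work are solid. World frame = base frame: x ahead of the robot, y to its left, z up, the work surface at z = 0. Lengths are in m, angles in rad, forces in N, time in s.
With the tool pointing down it reaches from about 0.425 to 0.925 m from the base axis. Payload 6.8 kg.
Tool frame: the origin (TCP) lies at the very end of the fingers, on their centre line; the grasp point (between the pads) lies 19 mm behind it; z points along the fingers, y is the line along which they close (so a half turn about z gives the same grasp; the last joint's range is limited). The gripper opens to 88 mm and grips with 3 to 60 N. Pads are 20 mm wide; open, the fingers measure 115 mm over their backs; the gripper's body (75 mm by 178 mm) begins 61 mm behind the grasp point.
Start: joints at [-1.302, 0.477, 0.022, 1.555, -0.011, 1.109, -0.083], TCP at [0.248, 0.628, 0.223] pointing down, gripper open.
Joint ranges: [-2.96, 2.96], [-0.34, 2.1], [-1.41, 1.46], [0.24, 2.44], [-1.37, 4.51], [0.17, 1.92], [-2.96, 2.96]. Speed limits (rad/s): [2.39, 2.39, 3.14, 3.14, 3.14, 3.14, 3.14].

## Interface

Orientations are given as [roll, pitch, yaw] about the fixed x, y, z axes, in that order (R = Rz(yaw) Ry(pitch) Rx(roll)).
In Python, from rig import state, camera, get_calibration, finish_job gives the robot as it stands.
- The arm moves only by the tool play_rows, never from a script. Its arguments are lists of equal length, an entry for each row: "dp": the shift along the tool's x, y, z in cm, a list of three; "delta_rot": the turn, a rotation vector about the tool's x, y, z in rad, a list of three. In form: {"dp": [[x, y, z], ...], "delta_rot": [[ax, ay, az], ...]}. A call has 1 to 20 rows; each row is the pose to reach, as a shift and turn from the pose commanded when the call began, along the tool's axes at that moment; what a row does not reach only later rows make up. A row lasts 1/8 s, in which the tool goes at most 62.5 mm and 10.7 degrees, less where a joint would pass 70% of its speed; a pose out of reach is approached as far as the arm can. A call with a gripper value outside its range is refused whole. "hand" is the gripper's target within -1 to 1 (shut at 1, half-way at 0, fully open at -1), set as the call begins (left out, the last holds). The fingers move at their own pace and stop on an object; "grip_force" is the grip in N (left out, the last holds). Time passes only in rows, so rows that repeat a pose let the fingers close. It gives the time, the measured TCP pose, the force, the opening and the grip force at its end, in the units of the state.
- state(): the state, without advancing time (a new reading comes with each control period).
- camera(name): name is "scene" or "top" or "wrist"; returns (picture, depth): 400x640x3 uint8, red, green, blue; 400x640 float32, m along the optical axis (not along the pixel's ray), 0 where there is no reading.
- get_calibration(name): a dict with "K" (3x3 intrinsics, pixels), "view" (4x4, takes a point from world to camera coordinates). Camera axes: x right, y down, z forward; pixel columns grow to the right and rows downward; lengths in m; the calibration is good to about 2 mm. A picture is of the moment at which its call begins: read the wrist's pose just before it. get_calibration takes no time and is no camera call; for the wrist camera it gives the pose at the moment of the call.
- finish_job(): hands the job in; it is judged then, once.
The state is a dict: "t": time; "joint_positions": joint angles; "joint_velocities": joint speeds; "joint_efforts": joint torques, N m; "tool_pos": TCP position; "orientation": TCP orientation; "ft_force": force on the tool from outside, world axes, zero at the start; "torque": the same for the moment, N m; "finger_gap": finger opening in m; "finger_force": force on a finger pad.
Only numpy, scipy, OpenCV 4.12 (cv2) and the standard library are available. Lean on these libraries where they do the work, as an engineer would, in place of code of your own. Each camera call takes 0.05 s, during which the arm holds its last target. There are 200 camera calls.

## Task

Wake the tool check-out console by pressing its three keys fully down one at a time: first the smallest, then the medium one, then the largest. Then lift the two look-alike wooden chucks in turn to feel which is heavier (the one with the steel core), and stand the lighter one upright on the white tile, without tipping a chuck over or disturbing the ring, chuck key and sanding block nearby. Finish while holding the heavier chuck in the gripper, still and upright, about 5 cm above the middle of the console's round reader pad and touching nothing else.

Things in the scene. Friction and masses are not known exactly. Their poses are not given: they have to be found in the camera images.
- reader_pad (a point): centre of the top face of the reader pad, a black round rubber disc 78 mm in diameter in an aluminium rim, 34 mm above the bench, on the console: a grey slab 168 x 218 x 30 mm fixed to the bench. The key row's line lies 89 mm from here on the -x side; y runs along the row, z up
- console: the fixed grey console, 168 x 218 x 30 mm; origin at the centre of its underside; x points from the keys to the pad, y along the key row
- key_small_top (a point): centre of the top face of the small round push key, 16 mm in diameter, in a black round housing 32 mm in diameter and 12 mm high on the console; up, the key's top stands 10 mm above the housing and 52 mm above the bench. The keys stand in a row 65 mm apart along the console's near edge, in an order that changes
- key_small (a joint): travel of the small key: 0 up, 0.006 m fully down; it sinks straight down against a spring (1.5 N to start, 5 N fully down) and rises when let go; it counts from 0.004
- key_medium_top (a point): centre of the top face of the medium round push key, 25 mm in diameter, in a black round housing 41 mm in diameter and 12 mm high on the console; up, the key's top stands 10 mm above the housing and 52 mm above the bench. The keys stand in a row 65 mm apart along the console's near edge, in an order that changes
- key_medium (a joint): travel of the medium key: 0 up, 0.006 m fully down; it sinks straight down against a spring (1.5 N to start, 5 N fully down) and rises when let go; it counts from 0.004
- key_large_top (a point): centre of the top face of the large round push key, 36 mm in diameter, in a black round housing 52 mm in diameter and 12 mm high on the console; up, the key's top stands 10 mm above the housing and 52 mm above the bench. The keys stand in a row 65 mm apart along the console's near edge, in an order that changes
- key_large (a joint): travel of the large key: 0 up, 0.006 m fully down; it sinks straight down against a spring (1.5 N to start, 5 N fully down) and rises when let go; it counts from 0.004
- chuck_p_mid (a point): on the axis of one of two wooden lathe chucks that look alike and stand upright, 31 mm above its underside; z up. Turned round block 62 mm tall: foot 68 mm in diameter (0 to 10 mm up, tapering to 15 mm), straight shank 53 mm in diameter (15 to 50 mm; grip across it from above, any yaw), on top a steel boss 20 mm in diameter (56 to 62 mm)
- chuck_p: the same wooden chuck as chuck_p_mid; origin at the centre of its underside. A core is shut up inside (2 mm of play, nothing to see): steel in one chuck, light in the other, changing from time to time. Each weighs 0.15 to 0.7 kg in all, one at least 1.8 times the other
- chuck_q_mid (a point): on the axis of one of two wooden lathe chucks that look alike and stand upright, 31 mm above its underside; z up. Turned round block 62 mm tall: foot 68 mm in diameter (0 to 10 mm up, tapering to 15 mm), straight shank 53 mm in diameter (15 to 50 mm; grip across it from above, any yaw), on top a steel boss 20 mm in diameter (56 to 62 mm)
- chuck_q: the same wooden chuck as chuck_q_mid; origin at the centre of its underside. A core is shut up inside (2 mm of play, nothing to see): steel in one chuck, light in the other, changing from time to time. Each weighs 0.15 to 0.7 kg in all, one at least 1.8 times the other
- tile: plain white stone tile lying flat, fixed to the bench, 100 (x) x 175 (y) x 6 mm; origin at the centre of its underside
- brass_ring: bystander: brass-coloured ring lying flat, 52 mm in diameter, 16 mm high; origin at the centre of its underside
- t_key: bystander: steel T-handled chuck key lying flat, 120 x 112 x 18 mm; origin at the centre of its underside
- sander: bystander: brown sanding block lying flat, 56 x 100 x 28 mm; origin at the centre of its underside
There are look-alikes about, which are no part of the job. What is shaped like the chuck_q but green is not meant.

How it is judged:
By the outcome, as a careful person would: the job done as asked, in the order asked, and still so for the second after the job is handed in, while the arm keeps its last pose, push and grip.
It also fails if it takes over 72 s, if anything falls off the work surface, if the arm or the gripper's body presses on something with over 40 N, if the wrist force passes 120 N, or if a joint passes its speed limit or range.

## Working session

There is one attempt and no reset: what is moved stays moved. The work goes in short steps, Python scripts to look and compute and a tool call to move; the robot and the scene stay as the last step left them, time stands still between calls to the robot, and variables do not carry over. Pictures are saved under pics/ and viewed, at most 10 in all, crops included, and the job is handed in when it is done.

Besides the shell and the picture viewer there is one more tool, called after "Emit:" by a JSON object that holds its "fn" and its "kwargs". play_rows: Moves the arm, as the interface text tells. Its arguments: {"type":"object","properties":{"dp":{"type":"array","items":{"type":"array","items":{"type":"number"}}},"delta_rot":{"type":"array","items":{"type":"array","items":{"type":"number"}}},"hand":{"type":"number"},"grip_force":{"type":"number"}},"required":["dp","delta_rot"]}

```bash
ls; mkdir -p pics; python3 - <<'E'
from rig import *
import cv2,numpy as np
s=state();print({k:np.round(v,3) for k,v in s.items()})
for n in("top","scene"):
    p,d=camera(n);cv2.imwrite(f"pics/{n}0.png",p[:,:,::-1]);np.save(f"{n}0.npy",d);c=get_calibration(n);print(n,c["K"],np.round(c["view"],3))
E
```

```text
pics
{'t': np.float64(0.0), 'joint_positions': array([-1.302,  0.478,  0.022,  1.556, -0.011,  1.109, -0.083]), 'joint_velocities': array([-0.002, -0.   ,  0.   , -0.   ,  0.001,  0.001, -0.002]), 'joint_efforts': array([-0.0000e+00, -5.8286e+01,  1.5340e+00, -2.7260e+01, -5.4000e-02,
        1.7000e-02,  0.0000e+00]), 'tool_pos': array([0.248, 0.627, 0.222]), 'orientation': array([-3.14 ,  0.   ,  2.765]), 'ft_force': array([-0.037, -0.379, -0.394]), 'torque': array([-0.045, -0.014,  0.047]), 'finger_force': np.float64(0.0), 'finger_gap': np.float64(0.088)}
top [[385.21824825   0.         326.41400957]
 [  0.         385.21824825 203.36577617]
 [  0.           0.           1.        ]] [[ 0.017 -1.    -0.003 -0.055]
 [-0.991 -0.016 -0.135  0.556]
 [ 0.135  0.005 -0.991  0.961]
 [ 0.     0.     0.     1.   ]]
scene [[373.81597251   0.         322.33220528]
 [  0.         373.81597251 198.42900142]
 [  0.           0.           1.        ]] [[ 0.63  -0.776 -0.004 -0.378]
 [-0.589 -0.475 -0.654  0.371]
 [ 0.505  0.415 -0.757  0.704]
 [ 0.     0.     0.     1.   ]]
```

View pics/top0.png

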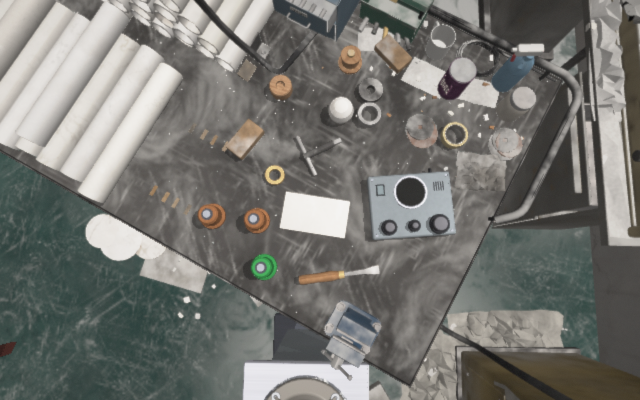

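View pics/scene0.png

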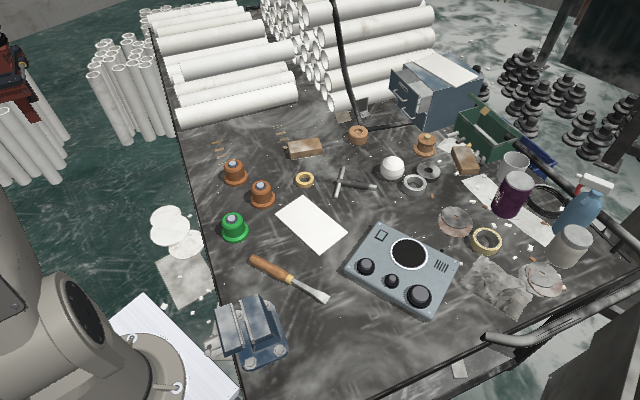

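Top: the chucks with steel bosses are near (210,215) and (256,220), and the green look-alike is at (263,267). The tile is at (315,215), the pad at (410,192), and the keys at (390,228), (415,226) and (439,223). The ring is at (275,175), the T-key at (315,155) and the sander at (243,140).

```bash
cat > h.py <<'E'
from rig import *
import cv2,numpy as np
def ray(n,uv,z,c=None):
    c=c or get_calibration(n);K=c["K"];V=np.array(c["view"]);R=V[:3,:3];o=-R.T@V[:3,3]
    d=R.T@np.linalg.inv(K)@np.array([uv[0],uv[1],1.]);return o+d*(z-o[2])/d[2]
E
python3 - <<'E'
from h import *
for n,uv,z in[("chA boss",(207,213.5),.062),("chB boss",(256,219.5),.062),("green",(263,267),.062),("tile",(315,215),.006),("pad",(410,192),.034),("k1",(389.5,227.5),.052),("k2",(414.5,226),.052),("k3",(439,223.5),.052),("ring",(275,175),.016),("T",(315,155),.01),("sander",(243,140),.028)]:
    print(n,np.round(ray("top",uv,z),3))
for n,uv,z in[("pad",(409,253),.034),("chA",(233,163),.062),("chB",(260,186),.062),("k1",(365,266),.052),("k2",(391,280),.052),("k3",(419,295),.052)]: print(n,np.round(ray("scene",uv,z),3))
p,d=camera("top")
g=p[150:290,180:470][:,:,::-1];cv2.imwrite("pics/crop.png",cv2.resize(g,None,fx=2.7,fy=2.7,interpolation=2))
hsv=cv2.cvtColor(p,cv2.COLOR_RGB2HSV)
m=(p.min(2)>200).astype(np.uint8);m[:190]=0;m[245:]=0;m[:,:270]=0;m[:,360:]=0
c=max(cv2.findContours(m,0,1)[0],key=cv2.contourArea);b=cv2.boxPoints(cv2.minAreaRect(c));print("tile",[np.round(ray("top",q,.006),3)[:2] for q in b])
E
```

```text
chA boss [0.523 0.255 0.062]
chB boss [0.51  0.131 0.062]
green [0.392 0.108 0.062]
tile [ 0.529 -0.016  0.006]
pad [ 0.591 -0.263  0.034]
k1 [ 0.496 -0.206  0.052]
k2 [ 0.501 -0.27   0.052]
k3 [ 0.508 -0.332  0.052]
ring [0.634 0.093 0.016]
T [ 0.692 -0.012  0.01 ]
sander [0.726 0.181 0.028]
pad [ 0.592 -0.266  0.034]
chA [0.523 0.253 0.062]
chB [0.508 0.133 0.062]
k1 [ 0.49  -0.211  0.052]
k2 [ 0.496 -0.274  0.052]
k3 [ 0.503 -0.338  0.052]
tile [array([0.495, 0.078]), array([0.593, 0.065]), array([ 0.568, -0.108]), array([ 0.471, -0.094])]
```

View pics/crop.png

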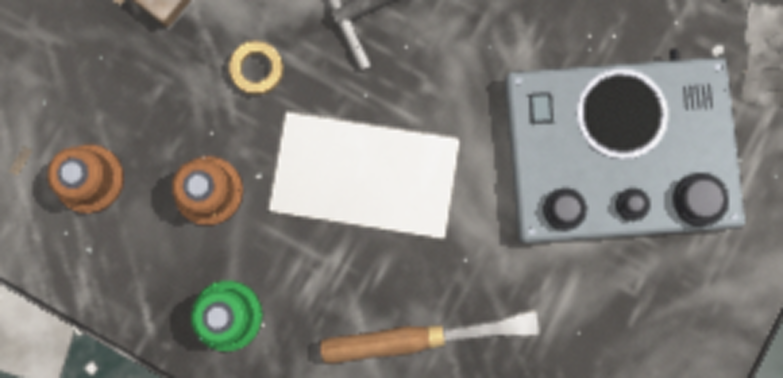

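Crop: the keys left to right are medium (390,227), small (415,225) and large (441,223). The chuck bosses are at (206,214) and (253,219). Next I move over the chucks, with the tool axes squared to the world, for a look on the way.

Emit:
{"fn": "play_rows", "kwargs": {"dp": [[-37.2,-31.2,-2.8],[-37.2,-31.2,-2.8],[-37.2,-31.2,-2.8],[-37.2,-31.2,-2.8],[-37.2,-31.2,-2.8],[-37.2,-31.2,-2.8],[-37.2,-31.2,-2.8],[-37.2,-31.2,-2.8],[-37.2,-31.2,-2.8],[-37.2,-31.2,-2.8],[-37.2,-31.2,-2.8],[-37.2,-31.2,-2.8]], "delta_rot": [[0,0,1.194],[0,0,1.194],[0,0,1.194],[0,0,1.194],[0,0,1.194],[0,0,1.194],[0,0,1.194],[0,0,1.194],[0,0,1.194],[0,0,1.194],[0,0,1.194],[0,0,1.194]]}}

```text
t: 1.65
tool_pos: [0.4789, 0.2019, 0.2505]
orientation: [-3.141, -0.0, 1.573]
ft_force: [-0.5, -0.1, -0.4]
finger_gap: 0.0877
finger_force: 0.0
```

```bash
python3 - <<'E'
from h import *
s=state();print(s["t"],s["tool_pos"],s["orientation"],s["joint_positions"].round(2) if hasattr(s["joint_positions"],'round') else s["joint_positions"])
c=get_calibration("wrist");p,d=camera("wrist");cv2.imwrite("pics/w1.png",p[:,:,::-1]);print(c["K"],np.round(c["view"],3))
np.savez("w1.npz",K=c["K"],view=c["view"])
E
```

```text
1.65 [0.47888366 0.20188402 0.25047077] [-3.14121250e+00 -7.61189359e-06  1.57309385e+00] [-0.89  0.2   0.44  1.91 -0.1   1.05 -0.42]
[[359.85848909   0.         325.52390169]
 [  0.         359.85848909 197.6404878 ]
 [  0.           0.           1.        ]] [[ 1.     0.004  0.001 -0.48 ]
 [ 0.003 -0.962  0.272  0.152]
 [ 0.001 -0.272 -0.962  0.472]
 [ 0.     0.     0.     1.   ]]
```

View pics/w1.png

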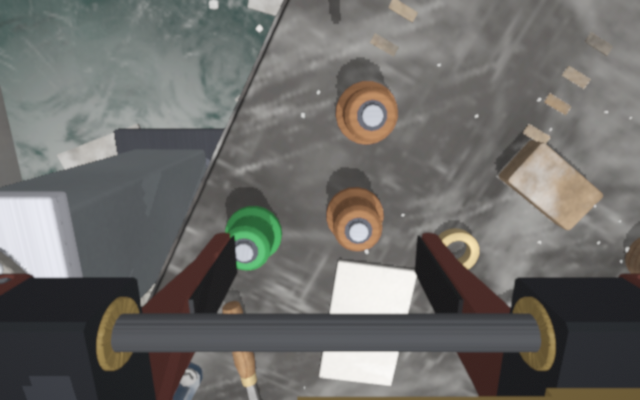

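The wrist view shows boss A at (372,115) and boss B at (358,232), with the tile below at (370,320).

```bash
python3 - <<'E'
from h import *
c=dict(np.load("w1.npz"));p=cv2.imread("pics/w1.png")
for n,uv in(("A",(372,115)),("B",(358,232))):
    u,v=uv;w=p[v-18:v+19,u-18:u+19].astype(int);m=(np.ptp(w,axis=2)<45)&(w.mean(2)>120);y,x=np.nonzero(m)
    cc=(u-18+x.mean(),v-18+y.mean());print(n,m.sum(),np.round(cc,1),np.round(ray("wrist",cc,.062,c),4))
E
```

```text
A 500 [372.5 115.9] [0.5239 0.2578 0.062 ]
B 470 [358.7 232.6] [0.5141 0.1389 0.062 ]
```

Emit:
{"fn": "play_rows", "kwargs": {"dp": [[-39,2.5,5],[-39,2.5,5],[-39,2.5,5],[-39,2.5,5],[-39,2.5,5],[-39,2.5,5],[-39,2.5,5],[-39,2.5,5],[-39,2.5,5],[-39,2.5,5]], "delta_rot": [[0,0,0],[0,0,0],[0,0,0],[0,0,0],[0,0,0],[0,0,0],[0,0,0],[0,0,0],[0,0,0],[0,0,0]], "hand": 1}}

```text
t: 2.95
tool_pos: [0.5049, -0.1875, 0.2007]
orientation: [3.141, -0.001, 1.574]
ft_force: [0.6, -0.8, 0.1]
finger_gap: 0.0006
finger_force: 0.0
```

```bash
python3 - <<'E'
from h import *
c=get_calibration("wrist");p,d=camera("wrist");cv2.imwrite("pics/w2.png",p[:,:,::-1]);np.savez("w2.npz",K=c["K"],view=c["view"])
E
```

```text
(no output)
```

View pics/w2.png

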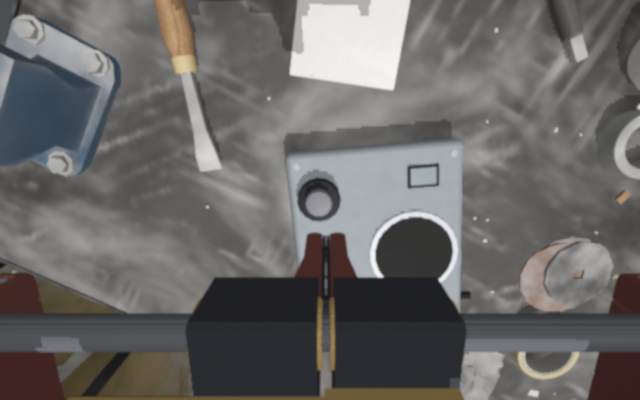

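The wrist view shows the medium key top at (318,203) and the pad at (414,252).

```bash
python3 - <<'E'
from h import *
c=dict(np.load("w2.npz"))
k=ray("wrist",(318.3,203),.052,c)[:2];pad=ray("wrist",(414,251.5),.034,c)[:2];print(k,pad)
d=k-pad;print("dist",np.hypot(*d),np.hypot(.089,.065))
a=np.arctan2(d[1],d[0])-np.arctan2(.065,-.089);print("yaw",a)
R=np.array([[np.cos(a),-np.sin(a)],[np.sin(a),np.cos(a)]])
for n,y in(("med",.065),("small",0),("large",-.065)):print(n,pad+R@[-.089,y])
E
```

```text
[ 0.49892953 -0.20644487] [ 0.59362457 -0.26173709]
dist 0.10965574079404194 0.11020889256316842
yaw 0.1023022125638624
med [ 0.49845184 -0.20616595]
small [ 0.50508989 -0.27082611]
large [ 0.51172794 -0.33548627]
```

Emit:
{"fn": "play_rows", "kwargs": {"dp": [[-8.4,0,10],[-8.4,0,12.5],[-8.4,0,12.5],[-8.4,0,14],[-8.4,0,14.7],[-8.4,0,15.2],[-8.4,0,15.4],[-8.4,0,15.4],[-8.4,0,15.4]], "delta_rot": [[0,0,0],[0,0,0],[0,0,0],[0,0,0],[0,0,0],[0,0,0],[0,0,0],[0,0,0],[0,0,0]]}}

```text
t: 4.12
tool_pos: [0.5051, -0.2727, 0.0472]
orientation: [3.141, -0.001, 1.571]
ft_force: [-0.8, 2.7, 3.9]
finger_gap: 0.0008
finger_force: 2.2
```

Emit:
{"fn": "play_rows", "kwargs": {"dp": [[0,0,0.12],[0,0,0.24],[0,0,0.24],[0,0,0.24]], "delta_rot": [[0,0,0],[0,0,0],[0,0,0],[0,0,0]]}}

```text
t: 4.62
tool_pos: [0.5052, -0.2731, 0.046]
orientation: [3.14, -0.001, 1.571]
ft_force: [-3.8, 7.1, 20.8]
finger_gap: 0.0002
finger_force: 10.6
```

Emit:
{"fn": "play_rows", "kwargs": {"dp": [[0,0,-1],[0,0,-3],[6.6,-0.65,-3],[6.6,-0.65,-3],[6.6,-0.65,-1.2],[6.6,-0.65,-0.6],[6.6,-0.65,-0.2],[6.6,-0.65,0],[6.6,-0.65,0],[6.6,-0.65,0]], "delta_rot": [[0,0,0],[0,0,0],[0,0,0],[0,0,0],[0,0,0],[0,0,0],[0,0,0],[0,0,0],[0,0,0],[0,0,0]]}}

```text
t: 5.88
tool_pos: [0.4976, -0.2083, 0.046]
orientation: [3.142, -0.002, 1.569]
ft_force: [-6.9, 4.5, 26.0]
finger_gap: 0.0006
finger_force: 13.2
```

Down. Now the large key.

Emit:
{"fn": "play_rows", "kwargs": {"dp": [[0,0,-1],[0,0,-3],[-6,0.7,-3],[-12.9,1.4,-3],[-12.9,1.4,-3],[-12.9,1.4,-3],[-12.9,1.4,-1.2],[-12.9,1.4,-0.6],[-12.9,1.4,-0.2],[-12.9,1.4,0],[-12.9,1.4,0],[-12.9,1.4,0]], "delta_rot": [[0,0,0],[0,0,0],[0,0,0],[0,0,0],[0,0,0],[0,0,0],[0,0,0],[0,0,0],[0,0,0],[0,0,0],[0,0,0],[0,0,0]]}}

```text
t: 7.38
tool_pos: [0.5119, -0.3341, 0.046]
orientation: [-3.141, -0.004, 1.572]
ft_force: [-6.7, 8.6, 24.4]
finger_gap: 0.0004
finger_force: 12.0
```

Emit:
{"fn": "play_rows", "kwargs": {"dp": [[0,0,-5],[0,0,-11],[10,0,-13],[47.3,0.2,-13],[47.3,0.2,-13],[47.3,0.2,-13],[47.3,0.2,-13],[47.3,0.2,-13],[47.3,0.2,-13],[47.3,0.2,-13],[47.3,0.2,-13],[47.3,0.2,-13],[47.3,0.2,-13]], "delta_rot": [[0,0,0],[0,0,0],[0,0,0],[0,0,0],[0,0,0],[0,0,0],[0,0,0],[0,0,0],[0,0,0],[0,0,0],[0,0,0],[0,0,0],[0,0,0]], "hand": -1}}

```text
t: 9.0
tool_pos: [0.5139, 0.135, 0.1742]
orientation: [-3.141, 0.0, 1.568]
ft_force: [0.0, 0.5, -0.6]
finger_gap: 0.0875
finger_force: 0.0
```

Emit:
{"fn": "play_rows", "kwargs": {"dp": [[0.4,0,5],[0.4,0,10],[0.4,0,14],[0.4,0,16],[0.4,0,16],[0.4,0,16]], "delta_rot": [[0,0,0],[0,0,0],[0,0,0],[0,0,0],[0,0,0],[0,0,0]]}}

```text
t: 9.75
tool_pos: [0.5147, 0.14, 0.0151]
orientation: [3.14, -0.0, 1.569]
ft_force: [0.2, -0.1, -0.5]
finger_gap: 0.0878
finger_force: 0.0
```

Emit:
{"fn": "play_rows", "kwargs": {"dp": [[0,0,0],[0,0,0],[0,0,0],[0,0,0],[0,0,0],[0,0,0],[0,0,0],[0,0,0]], "delta_rot": [[0,0,0],[0,0,0],[0,0,0],[0,0,0],[0,0,0],[0,0,0],[0,0,0],[0,0,0]], "hand": 1, "grip_force": 35}}

```text
t: 10.75
tool_pos: [0.5136, 0.1408, 0.0144]
orientation: [-3.141, -0.0, 1.571]
ft_force: [-2.0, 0.1, 6.2]
finger_gap: 0.0533
finger_force: 35.0
```

Emit:
{"fn": "play_rows", "kwargs": {"dp": [[0,0,-0.7],[0,0,-2],[0,0,-4],[0,0,-5],[0,0,-5],[0,0,-5],[0,0,-5],[0,0,-5],[0,0,-5],[0,0,-5],[0,0,-5]], "delta_rot": [[0,0,0],[0,0,0],[0,0,0],[0,0,0],[0,0,0],[0,0,0],[0,0,0],[0,0,0],[0,0,0],[0,0,0],[0,0,0]]}}

```text
t: 12.12
tool_pos: [0.514, 0.1407, 0.0642]
orientation: [3.142, -0.0, 1.571]
ft_force: [0.0, 0.2, -5.3]
finger_gap: 0.0531
finger_force: 35.0
```

B weighs about 5 N. I'll set it back and lift A.

Emit:
{"fn": "play_rows", "kwargs": {"dp": [[0,0,2],[0,0,4],[0,0,4.6],[0,0,4.9],[0,0,5],[0,0,5],[0,0,5]], "delta_rot": [[0,0,0],[0,0,0],[0,0,0],[0,0,0],[0,0,0],[0,0,0],[0,0,0]]}}

```text
t: 13.0
tool_pos: [0.5142, 0.1408, 0.0147]
orientation: [3.141, -0.0, 1.571]
ft_force: [0.8, 0.4, -4.8]
finger_gap: 0.0532
finger_force: 35.0
```

Emit:
{"fn": "play_rows", "kwargs": {"dp": [[0,0,0],[0,0,0],[0,0,0],[0,0,0],[0,0,-6],[0,0,-12],[0,0,-12],[5,0.5,-12],[11.8,1,-12],[11.8,1,-12],[11.8,1,-12],[11.8,1,-6],[11.8,1,-1],[11.8,1,0],[11.8,1,0],[11.8,1,0]], "delta_rot": [[0,0,0],[0,0,0],[0,0,0],[0,0,0],[0,0,0],[0,0,0],[0,0,0],[0,0,0],[0,0,0],[0,0,0],[0,0,0],[0,0,0],[0,0,0],[0,0,0],[0,0,0],[0,0,0]], "hand": -1}}

```text
t: 15.0
tool_pos: [0.5255, 0.2588, 0.0163]
orientation: [3.139, -0.002, 1.57]
ft_force: [0.6, 1.2, -0.3]
finger_gap: 0.0876
finger_force: 0.0
```

Emit:
{"fn": "play_rows", "kwargs": {"dp": [[0,0,0],[0,0,0],[0,0,0],[0,0,0],[0,0,0],[0,0,0],[0,0,0],[0,0,0]], "delta_rot": [[0,0,0],[0,0,0],[0,0,0],[0,0,0],[0,0,0],[0,0,0],[0,0,0],[0,0,0]], "hand": 1}}

```text
t: 16.0
tool_pos: [0.5238, 0.2588, 0.0144]
orientation: [-3.141, -0.0, 1.571]
ft_force: [-2.6, -0.7, 5.3]
finger_gap: 0.053
finger_force: 35.0
```

Emit:
{"fn": "play_rows", "kwargs": {"dp": [[0,0,-0.7],[0,0,-2],[0,0,-4],[0,0,-5],[0,0,-5],[0,0,-5],[0,0,-5],[0,0,-5],[0,0,-5],[0,0,-5],[0,0,-5]], "delta_rot": [[0,0,0],[0,0,0],[0,0,0],[0,0,0],[0,0,0],[0,0,0],[0,0,0],[0,0,0],[0,0,0],[0,0,0],[0,0,0]]}}

```text
t: 17.38
tool_pos: [0.5239, 0.2587, 0.0642]
orientation: [-3.142, -0.0, 1.571]
ft_force: [-0.1, 0.0, -2.2]
finger_gap: 0.0533
finger_force: 35.0
```

A weighs about 2 N, so A is the lighter chuck. It goes to the middle of the tile.

Emit:
{"fn": "play_rows", "kwargs": {"dp": [[0,0,-3],[0,0,-7],[-4,0,-8],[-9,0.3,-8],[-14,0.5,-8],[-19,0.8,-8],[-24,0.8,-8],[-27.3,0.8,-8],[-27.3,0.8,-8],[-27.3,0.8,-8],[-27.3,0.8,-3],[-27.3,0.8,1],[-27.3,0.8,3.3],[-27.3,0.8,3.9],[-27.3,0.8,3.9],[-27.3,0.8,3.9]], "delta_rot": [[0,0,0],[0,0,0],[0,0,0],[0,0,0],[0,0,0],[0,0,0],[0,0,0],[0,0,0],[0,0,0],[0,0,0],[0,0,0],[0,0,0],[0,0,0],[0,0,0],[0,0,0],[0,0,0]]}}

```text
t: 19.38
tool_pos: [0.5329, -0.0139, 0.0263]
orientation: [3.14, -0.0, 1.571]
ft_force: [0.1, -0.4, -2.9]
finger_gap: 0.0534
finger_force: 35.0
```

Emit:
{"fn": "play_rows", "kwargs": {"dp": [[0,0,0.2],[0,0,0.4],[0,0,0.48],[0,0,0.48],[0,0,0.48]], "delta_rot": [[0,0,0],[0,0,0],[0,0,0],[0,0,0],[0,0,0]]}}

```text
t: 20.0
tool_pos: [0.5319, -0.0143, 0.0204]
orientation: [-3.142, -0.0, 1.571]
ft_force: [0.5, -0.4, -1.6]
finger_gap: 0.0535
finger_force: 35.0
```

Emit:
{"fn": "play_rows", "kwargs": {"dp": [[0,0,0],[0,0,0],[0,0,0],[0,0,0],[0,0,0],[0,0,-5],[0,0,-10],[0,0,-12],[6,-0.8,-12],[12,-1.5,-12],[15.5,-1.8,-12],[15.5,-1.8,-12],[15.5,-1.8,-12],[15.5,-1.8,-12]], "delta_rot": [[0,0,0],[0,0,0],[0,0,0],[0,0,0],[0,0,0],[0,0,0],[0,0,0],[0,0,0],[0,0,0],[0,0,0],[0,0,0],[0,0,0],[0,0,0],[0,0,0]], "hand": -1}}

```text
t: 21.75
tool_pos: [0.5141, 0.139, 0.1405]
orientation: [3.142, 0.0, 1.568]
ft_force: [0.9, 0.0, -1.0]
finger_gap: 0.088
finger_force: 0.0
```

```bash
python3 - <<'E'
from h import *
ps=[camera("top")[0][120:290,170:470],camera("scene")[0][120:290,180:480]]
cv2.imwrite("pics/c3.png",cv2.resize(np.vstack(ps),None,fx=1.7,fy=1.7)[:,:,::-1])
E
```

```text
(no output)
```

View pics/c3.png

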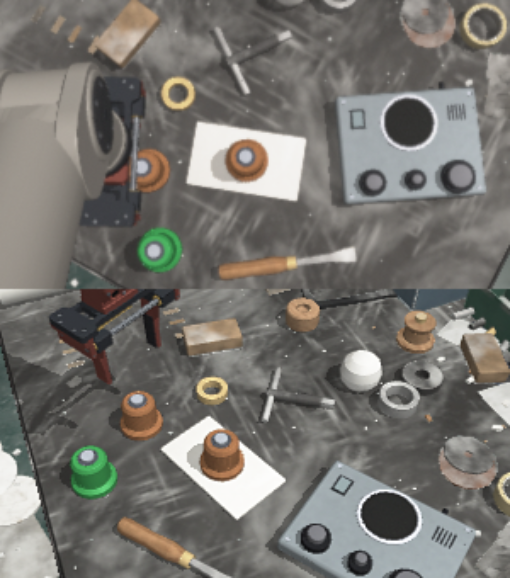

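Chuck A stands upright in the middle of the tile (crop 245,158), the bystanders are unmoved, and B stands upright under the gripper.

Emit:
{"fn": "play_rows", "kwargs": {"dp": [[0.2,0,5],[0.2,0,9],[0.2,0,12],[0.2,0,12.6],[0.2,0,12.6],[0.2,0,12.6]], "delta_rot": [[0,0,0],[0,0,0],[0,0,0],[0,0,0],[0,0,0],[0,0,0]]}}

```text
t: 22.6
tool_pos: [0.515, 0.1428, 0.0157]
orientation: [3.14, -0.001, 1.57]
ft_force: [-0.5, 0.3, 0.1]
finger_gap: 0.0877
finger_force: 0.0
```

Emit:
{"fn": "play_rows", "kwargs": {"dp": [[0,0,0],[0,0,0],[0,0,0],[0,0,0],[0,0,0],[0,0,0],[0,0,0],[0,0,0]], "delta_rot": [[0,0,0],[0,0,0],[0,0,0],[0,0,0],[0,0,0],[0,0,0],[0,0,0],[0,0,0]], "hand": 1, "grip_force": 40}}

```text
t: 23.6
tool_pos: [0.5141, 0.1428, 0.0145]
orientation: [3.141, -0.0, 1.571]
ft_force: [-0.4, 0.8, 2.8]
finger_gap: 0.0534
finger_force: 40.0
```

Emit:
{"fn": "play_rows", "kwargs": {"dp": [[0,0,-0.7],[0,0,-3],[0,0,-7],[0,0,-11],[0,0,-14],[0,0,-14],[0,0,-14],[0,0,-14]], "delta_rot": [[0,0,0],[0,0,0],[0,0,0],[0,0,0],[0,0,0],[0,0,0],[0,0,0],[0,0,0]]}}

```text
t: 24.6
tool_pos: [0.5127, 0.1423, 0.1528]
orientation: [-3.139, 0.001, 1.571]
ft_force: [-0.1, -0.5, -5.3]
finger_gap: 0.0534
finger_force: 40.0
```

Emit:
{"fn": "play_rows", "kwargs": {"dp": [[-4,0.7,0],[-9,1.7,0],[-14,2.7,0],[-19,3.7,0],[-24,4.7,0],[-29,5.7,0],[-34,6.7,0],[-38,7.5,0],[-40.3,7.9,0],[-40.3,7.9,1],[-40.3,7.9,3],[-40.3,7.9,4.7],[-40.3,7.9,5.6],[-40.3,7.9,5.6],[-40.3,7.9,5.6],[-40.3,7.9,5.6],[-40.3,7.9,5.6]], "delta_rot": [[0,0,0],[0,0,0],[0,0,0],[0,0,0],[0,0,0],[0,0,0],[0,0,0],[0,0,0],[0,0,0],[0,0,0],[0,0,0],[0,0,0],[0,0,0],[0,0,0],[0,0,0],[0,0,0],[0,0,0]]}}

```text
t: 26.72
tool_pos: [0.5933, -0.2604, 0.099]
orientation: [3.141, 0.0, 1.571]
ft_force: [-1.5, -0.2, -5.0]
finger_gap: 0.053
finger_force: 40.0
```

```bash
python3 - <<'E'
from h import *
ps=[camera("top")[0][120:290,170:470],camera("scene")[0][120:290,180:480]]
c=get_calibration("wrist");w=camera("wrist")[0]
cv2.imwrite("pics/c4.png",np.hstack([cv2.resize(np.vstack(ps),None,fx=1.2,fy=1.2),cv2.resize(w,(435,408))[:, :]])[:,:,::-1])
print(state()["tool_pos"],state()["ft_force"])
E
```

```text
[ 0.59304126 -0.26035142  0.09864861] [-0.39161911 -0.02389945 -5.70297166]
```

View pics/c4.png

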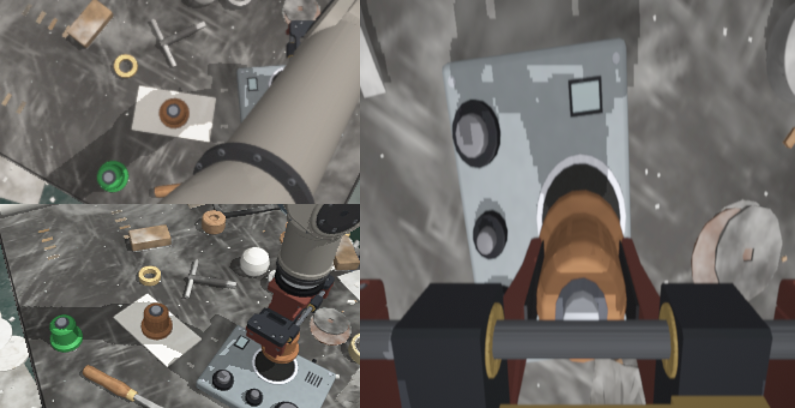

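The heavier chuck hangs upright over the pad (wrist view, pad behind it at (580,200)). The lighter one stands on the tile. I'll let it settle, then hand in.

Emit:
{"fn": "play_rows", "kwargs": {"dp": [[0,0,0],[0,0,0],[0,0,0],[0,0,0],[0,0,0],[0,0,0]], "delta_rot": [[0,0,0],[0,0,0],[0,0,0],[0,0,0],[0,0,0],[0,0,0]]}}

```text
t: 27.62
tool_pos: [0.5929, -0.2603, 0.0984]
orientation: [-3.142, -0.0, 1.571]
ft_force: [-0.8, -0.3, -5.1]
finger_gap: 0.0531
finger_force: 40.0
```

```bash
python3 -c "
from rig import *
print(finish_job())"
```

```text
the job is handed in; nothing more can be done
None
```

The job is handed in at about 28 s: I pressed the keys fully down in order (small, medium, large), stood the lighter chuck (about 2 N) upright on the tile, and am holding the heavier one (about 5 N) upright about 5 cm above the reader pad.

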